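# Clip the spice tub shut

### The job

The spice tub has been left open. Shut its lid, swing the wire loop of the front latch over the hook on the lid, and press the latch lever down flat so that it snaps home and pulls the lid tight on its seal. Leave the bottles, the bowl and the peeler where they are.

Things in the scene. Friction and masses are not known exactly. Their poses are not given: they have to be found in the camera images.
- tub: White plastic storage tub for spice jars, 150 (x) x 196 (y) x 114 mm high, fixed on the worktop. Origin: centre of its underside; x points to the hinge side, z up, the latch is in the middle (y = 0) of the -x wall. With the lid shut the top of the lid is at z 0.129 at the edge and 0.132 on the raised panel (4 mm more at the front while unlatched).
- lid (a joint): Angle of the lid (rad): 0 = pulled tight, about 0.026 = shut but only resting on the springy seal, 1.1 = standing open. A stiff hinge (about 0.26 N m) holds it where it is left; below about 0.4 it may sink shut by itself. Pressed flat by hand (about 25 N) it springs back to 0.026. The hinge line is parallel to the tub's y.
- lid_hinge (a point): Middle of the lid's hinge line, at (0.082, 0, 0.117) in the tub's frame.
- lid_edge (a point): Middle of the lid's front top edge, 164 mm from the hinge line; the lid is 208 mm wide and 14 mm thick, its underside 2 mm below the hinge line and its top 12 mm above it when shut (raised panel 15 mm).
- keeper (a point): Seat of the steel keeper hook on the lid's front edge: where the wire loop's bar must lie. The hook is 18 mm wide, stands 21 mm out from the lid's edge, and its turned-up lip on the outer side rises 4.8 mm above this point; the seat is about 8 mm wide and slopes up to the lid behind.
- lever (a joint): Angle of the steel latch lever (rad): 0 = pressed down flat against the tub's front (snaps there by itself below about 0.15 when hooked), 2.4 = fully open, pointing up and out. Friction (0.035 N m) holds it. Pulling the hooked lid down takes about 0.15 N m, from 1.2 on. The lever turns about an axis parallel to the tub's y.
- lever_pivot (a point): Middle of the lever's pivot pin, at (-0.097, 0, 0.096) in the tub's frame, 22 mm out from the front wall.
- lever_tip (a point): Free end of the lever's finger plate, in the middle of its 20 mm width, 61 mm from the pivot. The plate is 3 mm thick; at lever = 0 it hangs down 0.14 rad outward of vertical and its last 16 mm flare outward.
- loop (a joint): Angle of the wire loop about its pins on the lever (rad). (loop - lever) is its lean from upright: positive leans out over the lever, negative leans in over the lid. It swings freely and lies back on the lever at 2.62; let go beyond -0.1 it falls in over the keeper. With the lid shut and lever above 1.9 its bar swings clear over the hook's lip.
- loop_pivot (a point): Middle of the loop's pin line on the lever, 15 mm from the lever's pivot (side pins at y = +-15 mm).
- loop_bar (a point): Middle of the loop's cross bar, 42 mm from loop_pivot. The loop is 4 mm steel wire: two straight legs joined by the bar, 34 mm wide outside (along the tub's y), with the 20 mm wide lever and the 18 mm wide hook passing between its legs.
- soy: Bystander: dark glass sauce bottle, 58 mm across, 207 mm high; origin at the centre of its base.
- hot_sauce: Bystander: slim hot sauce bottle, 48 mm across, 184 mm high; origin at the centre of its base.
- bowl: Bystander: white bowl, 140 mm across, 65 mm high; origin at the centre of its base.
- peeler: Bystander: orange vegetable peeler, 170 x 25 x 18 mm, lying; origin at the centre of its underside.

How it is judged (in metres and radians):
On the way, in this order (a step that is already met when the one before it is completed fails the run):
1. the lid is shut on its seal (value of joint lid below 0.05 rad), for 0.2 s.
2. the loop's bar lies in the hook with the lid shut (distance between loop_bar and keeper below 0.006 m and value of joint lid below 0.05 rad), for 0.1 s.
At the end, for the whole second after the job is handed in: The lid is pulled tight (lid angle below 0.012 rad, that is within 2 mm of flush at its front), the loop's bar lies in the keeper hook (within 6 mm of its seat) and the lever is flat against the tub and still (below 0.12 rad) (value of joint lid below 0.012 rad and value of joint lever below 0.12 rad and distance between loop_bar and keeper below 0.006 m and velocity of joint lever between -0.1 and 0.1 rad/s); the robot touches nothing.
It fails at once if the dark sauce bottle is pushed more than 40 mm or tipped over (distance of soy from where it was at the start of the episode above 0.04 m or angle between soy's own z axis and vertical above 0.5 rad).
It fails at once if the hot sauce bottle is pushed more than 40 mm or tipped over (distance of hot_sauce from where it was at the start of the episode above 0.04 m or angle between hot_sauce's own z axis and vertical above 0.5 rad).
It fails at once if the bowl is pushed more than 40 mm or tipped over (distance of bowl from where it was at the start of the episode above 0.04 m or angle between bowl's own z axis and vertical above 0.5 rad).
It fails at once if the peeler is pushed more than 40 mm (distance of peeler from where it was at the start of the episode above 0.04 m).
It also fails if it takes over 64 s, if anything falls off the work surface, if the arm or the gripper's body presses on something with over 40 N, if the wrist force passes 120 N, or if a joint passes its speed limit or range.

### The arm

A 6-joint arm with a two-finger parallel gripper is mounted at the origin on a cart in front of the work surface, level with it; the furniture and walls round the work are solid. World frame = base frame: x ahead of the robot, y to its left, z up, the work surface at z = 0. Lengths are in m, angles in degrees, forces in N, time in s.
With the tool pointing down it reaches from about 0.425 to 0.95 m from the base axis. Payload 3.5 kg.
Tool frame: the origin (TCP) lies between the finger pads; the fingertips stand 25 mm ahead of it and the grasp point (between the pads) lies 6 mm ahead of it; z points along the fingers, y is the line along which they close (so a half turn about z gives the same grasp; the last joint's range is limited). The gripper opens to 85 mm and grips with 20 to 120 N. Pads are 22 mm wide; open, the fingers measure 114 mm over their backs; the gripper's body (76 mm by 85 mm) begins 54 mm behind the grasp point. The pads swing forward as they close: fully open they stand 13 mm farther back than shut.
Start: joints at [-82.621, 16.404, 90.338, -0, 73.258, -8.594], TCP at [0.186, -0.649, 0.256] pointing down, gripper open.
Joint ranges: [-158.93, 158.93], [-51.34, 127.21], [12.03, 142.37], [-87.48, 267.48], [13.55, 161.25], [-162.69, 162.69]. Speed limits (degrees/s): [159.86, 159.86, 180, 180, 180, 180].

### API

Orientations are given as [roll, pitch, yaw] about the fixed x, y, z axes, in that order (R = Rz(yaw) Ry(pitch) Rx(roll)).
In Python, from rig import manip gives the robot as it stands.
- The arm moves only by the tool run_rows, called after "Emit:" by a JSON object that holds its "op" and its "data", one argument or row to a line. Schema: {"type":"object","properties":{"increments":{"type":"string"},"grip_n":{"type":"number"},"only":{"type":"string"},"quiet":{"type":"boolean"},"lines":{"type":"string"}},"required":["increments"],"additionalProperties":false}. increments is a string of 1 to 20 rows, parted by semicolons, with the numbers parted by commas; each row has 5 numbers: dx, dy, dz in units of 5 mm, then a turn about the tool's z in units of 4 degrees, then the finger opening in m; each row is the pose to reach, as a shift and turn from the pose commanded when the call began, along the tool's axes at that moment; what a row does not reach only later rows make up. A row lasts 1/10 s, in which the tool goes at most 0.05 m and 8.59 degrees, less where a joint would pass 70% of its speed; a pose out of reach is approached as far as the arm can. The fingers move at their own pace and stop on an object; grip_n is the grip in N (left out, the last holds). Time passes only in rows, so rows that do not move let the fingers close. The tool returns the time, the measured TCP pose, the force, the opening and the grip force at its end. only (a regular expression) keeps the lines of the reply that match it, lines (a string "A,B") keeps lines A to B, and quiet returns only ok. Input that does not fit is refused with a message, and nothing moves.
- manip.observe(): the state, without advancing time (a new reading comes with each control period).
- manip.camera(name): name is "side" or "top"; returns the picture (400x640x3 uint8, red, green, blue); there is no depth.
- manip.camera_params(name): a dict with "K" (3x3 intrinsics, pixels), "rvec" (rotation vector, rad) and "tvec" (3), from world to camera coordinates, as OpenCV has them. Camera axes: x right, y down, z forward; pixel columns grow to the right and rows downward; lengths in m; the calibration is good to about 2 mm. A picture is of the moment at which its call begins. camera_params takes no time and is no camera call.
- manip.sign_off(): hands the job in; it is judged then, once.
The state is a dict: "time_s": time; "joint_pos": joint angles; "qd": joint speeds; "effort": joint torques, N m; "tcp_pos": TCP position; "tool_rot": TCP orientation; "wrist_force": force on the tool from outside, world axes, zero at the start; "wrist_torque": the same for the moment, N m; "width": finger opening in m; "grasp_force": force on a finger pad.
Only numpy, scipy, OpenCV 4.12 (cv2) and the standard library are available. Lean on these libraries where they do the work, as an engineer would, in place of code of your own. Each camera call takes 0.05 s, during which the arm holds its last target. There are 200 camera calls.

## Working session

There is one attempt and no reset: what is moved stays moved. The work goes in short steps, Python scripts to look and compute and a tool call to move; the robot and the scene stay as the last step left them, time stands still between calls to the robot, and variables do not carry over. Pictures are saved under pics/ and viewed, at most 10 in all, crops included, and the job is handed in when it is done.

```bash
ls; mkdir -p pics; python3 - <<'E'
from rig import manip
import cv2
for n in("side","top"):
    cv2.imwrite(f"pics/{n}0.png",manip.camera(n)[:,:,::-1]); print({k:[round(float(x),4) for x in __import__('numpy').ravel(v)] for k,v in manip.camera_params(n).items() if k in('K','rvec','tvec')})
print(manip.observe())
E
```

```text
pics
rig.py
{'K': [378.2386, 0.0, 321.7475, 0.0, 378.2386, 192.2008, 0.0, 0.0, 1.0], 'rvec': [2.2096, -0.154, 0.0598], 'tvec': [-0.5829, 0.2969, 0.7596]}
{'K': [459.7538, 0.0, 317.5547, 0.0, 459.7538, 190.6949, 0.0, 0.0, 1.0], 'rvec': [2.1538, -2.1329, 0.1822], 'tvec': [0.2523, 0.6181, 1.2135]}
{'time_s': 0.1, 'joint_pos': array([-8.26218713e+01,  1.64513065e+01,  9.04148435e+01, -1.12337087e-03,
        7.32587924e+01, -8.59489022e+00]), 'qd': array([-0.0140881 , -0.14286582, -0.21648728,  0.04474571, -0.00720445,
        0.00292136]), 'effort': array([ 1.17472504e-03, -4.07294941e+01, -2.93700510e+01, -1.54214972e-04,
        3.40467515e-03, -9.59931867e-08]), 'tcp_pos': array([ 0.18569733, -0.64838761,  0.2550472 ]), 'tool_rot': array([-1.79876300e+02, -1.76092902e-02,  1.59733247e+01]), 'wrist_force': array([ 0.08823113, -0.38805066, -0.20487835]), 'wrist_torque': array([-0.05058827,  0.00630897, -0.04792153]), 'grasp_force': 0.0, 'width': 0.08537595611720811}
```

View pics/side0.png

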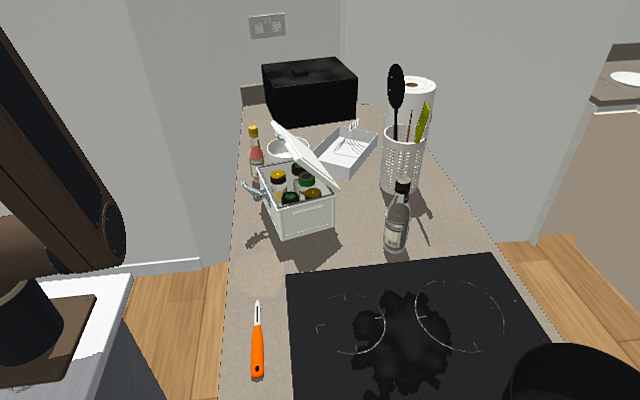

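View pics/top0.png

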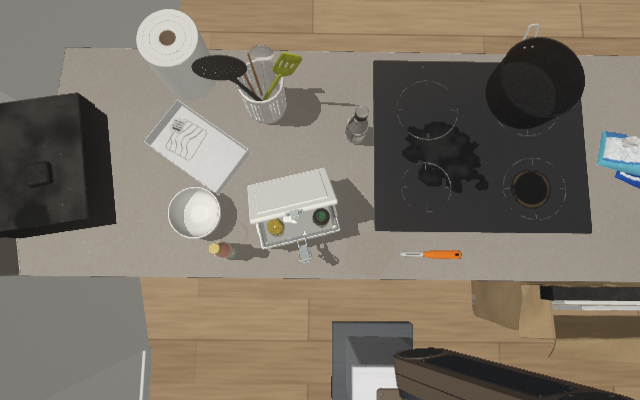

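The side view shows the tub at about (300,205), lid open, latch at (250,188), with the hot sauce at (256,155) and the soy at (397,220). In the top view the latch is at (304,250), with the lever pointing toward the robot. I'll zoom in on both.

```bash
cat > h.py <<'E'
import numpy as np, cv2
from rig import manip
def cam(n):
    p=manip.camera_params(n); R=cv2.Rodrigues(np.array(p["rvec"],float))[0]
    return np.array(p["K"],float),R,np.array(p["tvec"],float).ravel()
def ray(n,uv):
    K,R,t=cam(n); return -R.T@t, R.T@np.linalg.inv(K)@np.array([*uv,1.])
def onz(n,uv,z):
    c,d=ray(n,uv); return c+d*(z-c[2])/d[2]
def tri(us,ut):
    P=[];
    for n in("side","top"):
        K,R,t=cam(n); P.append(K@np.c_[R,t])
    X=cv2.triangulatePoints(P[0],P[1],np.array(us,float),np.array(ut,float)).ravel(); return X[:3]/X[3]
def proj(n,X):
    K,R,t=cam(n); p=K@(R@np.asarray(X,float)+t); return p[:2]/p[2]
def T(pose,p):  # tub pose x,y,yaw(rad)
    c,s=np.cos(pose[2]),np.sin(pose[2]); p=np.asarray(p,float)
    return np.array([pose[0]+c*p[0]-s*p[1],pose[1]+s*p[0]+c*p[1],p[2]])
def crop(n,x0,y0,w,h,k,name):
    im=manip.camera(n)[y0:y0+h,x0:x0+w,::-1]
    cv2.imwrite(name,cv2.resize(im,None,fx=k,fy=k,interpolation=cv2.INTER_CUBIC))
E
python3 - <<'E'
from h import *
a=manip.camera("side")[115:245,235:350,::-1]; b=manip.camera("top")[160:275,235:350,::-1]
r=lambda i:cv2.resize(i,(400,int(400*i.shape[0]/i.shape[1])),interpolation=cv2.INTER_CUBIC)
a,b=r(a),r(b); o=np.zeros((460,800,3),np.uint8); o[:a.shape[0],:400]=a; o[:b.shape[0],400:]=b
cv2.imwrite("pics/c1.png",o); print(a.shape,b.shape)
E
```

```text
(452, 400, 3) (400, 400, 3)
```

View pics/c1.png

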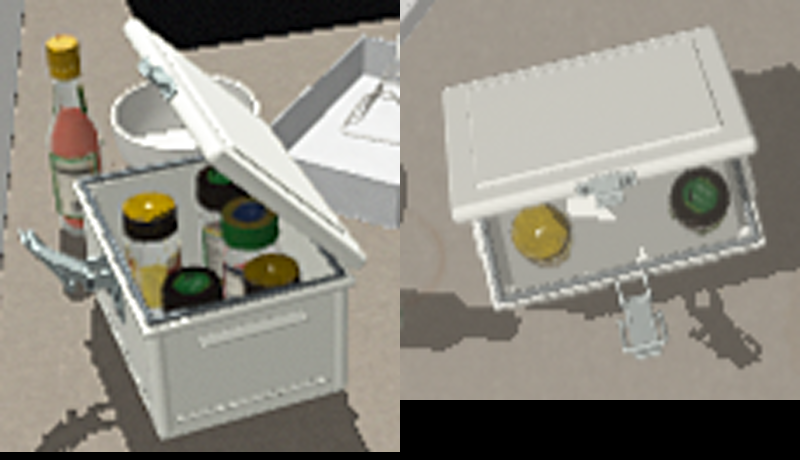

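The crop shows the lid open about 1 rad with the keeper on its edge. The front rim corners in the top view are near (263,248) and (339,230), and the lever tip is at about (305,262) in the top view and (241,183) in the side view. Next: tub pose.

```bash
python3 - <<'E'
from h import *
np.set_printoptions(precision=4,suppress=True)
s=400/115
S=lambda x,y:(235+(x-.0)/s,115+y/s); U=lambda x,y:(235+(x-400)/s,160+y/s)
L=onz("top",U(498,305),.114);R=onz("top",U(762,242),.114)
print("top rim",L,R,np.linalg.norm(L-R))
l2=onz("side",S(78,182),.114);r2=onz("side",S(150,330),.114);h2=onz("side",S(355,275),.114)
print("side rim",l2,r2,h2,np.linalg.norm(l2-r2),np.linalg.norm(h2-r2))
print("tri",tri(S(78,182),U(498,305)),tri(S(150,330),U(762,242)))
d=L-R; yaw=np.arctan2(-d[0],d[1]); print("yaw",np.degrees(yaw))
m=(L+R)/2; pose=[m[0]+.077*np.cos(yaw),m[1]+.077*np.sin(yaw),yaw]; print("pose",pose)
print("base corner side",onz("side",S(165,438),0),onz("side",S(345,388),0),"pred",T(pose,[-.075,-.098,0]),T(pose,[.075,-.098,0]))
print("pivot px",proj("side",T(pose,[-.097,0,.096])),proj("top",T(pose,[-.097,0,.096])))
print("tip",tri(S(22,235),U(643,357)))
print("lidedge corners",tri(S(125,20),U(457,218)))
c,s_=np.cos(yaw),np.sin(yaw)
for X in (tri(S(22,235),U(643,357)),tri(S(125,20),U(457,218)),tri(S(210,165),U(756,148))):
    e=X[:2]-pose[:2]; print("tubframe",c*e[0]+s_*e[1],-s_*e[0]+c*e[1],X[2])
E
```

```text
top rim [0.4567 0.396  0.114 ] [0.5046 0.2028 0.114 ] 0.1989614481205061
side rim [0.4622 0.3932 0.114 ] [0.5115 0.1987 0.114 ] [0.6603 0.2393 0.114 ] 0.20065725582427907 0.15417735944385208
tri [0.4589 0.3965 0.1116] [0.5076 0.2028 0.1102]
yaw 13.933024714862237
pose [np.float64(0.5554120577270361), np.float64(0.3179380129352066), np.float64(0.24317715603609014)]
base corner side [0.5138 0.2107 0.    ] [0.6549 0.2457 0.    ] pred [0.5062 0.2048 0.    ] [0.6518 0.2409 0.    ]
pivot px [257.7559 193.7611] [303.1971 246.5336]
tip [0.4221 0.2894 0.1388]
lidedge corners [0.51   0.4108 0.2428]
tubframe -0.13622848695566073 0.004345571157264767 0.13880246152401993
tubframe -0.021662295224691222 0.10108598189170835 0.24275942601793832
tubframe -0.021381216762879886 -0.10199241868837128 0.23285547108352583
```

```bash
cat >> h.py <<'E'
np.set_printoptions(precision=4,suppress=True)
POSE=[.5575,.3175,np.radians(14)]
from scipy.spatial.transform import Rotation as Ro
def go(X,yaw=14):
    o=manip.observe(); R=Ro.from_euler("xyz",o["tool_rot"],degrees=True).as_matrix()
    print("d",R.T@(np.asarray(X)-o["tcp_pos"]),"turn",o["tool_rot"][2]-yaw)
def tub():
    o=manip.observe(); c,s=np.cos(POSE[2]),np.sin(POSE[2]); e=o["tcp_pos"][:2]-POSE[:2]
    print("tub tcp",c*e[0]+s*e[1],-s*e[0]+c*e[1],o["tcp_pos"][2],o["wrist_force"])
E
python3 - <<'E'
from h import *
go([.5,-.35,.36]); go(T(POSE,[-.015,0,.32]))
E
```

```text
d [ 0.3843 -0.2007 -0.1042] turn 1.9755737722371745
d [ 0.6083 -0.827  -0.0632] turn 1.9755737722371745
```

Careful with the scale: shifts go in units of 5 mm and turns go in units of 4 degrees. That gives: 0.384 m is 76.8, -0.2 m is -40, 2 degrees is 0.5.

Emit:
{"op": "run_rows", "data": {
  "increments": "76.8,-40,-20.8,0.5,0;76.8,-40,-20.8,0.5,0;76.8,-40,-20.8,0.5,0;76.8,-40,-20.8,0.5,0;76.8,-40,-20.8,0.5,0;76.8,-40,-20.8,0.5,0;76.8,-40,-20.8,0.5,0;76.8,-40,-20.8,0.5,0;76.8,-40,-20.8,0.5,0;76.8,-40,-20.8,0.5,0",
  "grip_n": 20
}}

```text
time_s: 1.2
tcp_pos: [0.5034, -0.3474, 0.3625]
tool_rot: [179.9, -0.2, 14.3]
wrist_force: [0.8, -0.3, 0.4]
width: -0.0001
grasp_force: 0.0
```

```bash
python3 -c "
from h import *
go(T(POSE,[-.015,0,.32])); go(T(POSE,[-.015,0,.16]))"
```

```text
d [ 0.202  -0.6309  0.0419] turn 0.34336812115145854
d [ 0.2014 -0.6312  0.2019] turn 0.34336812115145854
```

Emit:
{"op": "run_rows", "data": {
  "increments": "40.6,-126.2,6,0,0;40.6,-126.2,6,0,0;40.6,-126.2,6,0,0;40.6,-126.2,6,0,0;40.6,-126.2,6,0,0;40.6,-126.2,6,0,0;40.6,-126.2,6,0,0;40.6,-126.2,6,0,0;40.6,-126.2,6,0,0;40.6,-126.2,6,0,0;40.6,-126.2,6,0,0;40.6,-126.2,6,0,0;40.6,-126.2,6,0,0;40.6,-126.2,6,0,0;40.6,-126.2,6,0,0;40.6,-126.2,6,0,0;40.6,-126.2,6,0,0"
}}

```text
time_s: 2.9
tcp_pos: [0.5449, 0.3085, 0.3304]
tool_rot: [180.0, 0.0, 13.9]
wrist_force: [-0.4, 0.2, -0.1]
width: -0.0
grasp_force: 0.0
```

```bash
python3 -c "
from h import *
tub();go(T(POSE,[-.015,0,.16]))"
```

```text
tub tcp -0.014367362825981344 -0.005709719242547449 0.33044540419517604 [-0.428   0.1779 -0.1213]
d [-0.0006 -0.0058  0.1704] turn -0.14944527158929688
```

Descending onto the lid at about 0.15 m/s.

Emit:
{"op": "run_rows", "data": {
  "increments": "0,-1,4,0,0;0,-1,8,0,0;0,-1,11,0,0;0,-1,14,0,0;0,-1,17,0,0;0,-1,20,0,0;0,-1,23,0,0;0,-1,26,0,0;0,-1,29,0,0;0,-1,32,0,0;0,-1,33.8,0,0;0,-1,33.8,0,0;0,-1,33.8,0,0"
}}

```text
time_s: 4.2
tcp_pos: [0.5435, 0.3153, 0.1609]
tool_rot: [180.0, -0.0, 14.0]
wrist_force: [-0.9, -0.4, 0.3]
width: 0.0001
grasp_force: 0.0
```

```bash
python3 -c "
from h import *
tub()"
```

```text
tub tcp -0.01412464375349946 0.001285578547722373 0.16094195806109518 [-0.9072 -0.4243  0.252 ]
```

Converted, -0.1 m is -20, -0.18 m is -36.

Emit:
{"op": "run_rows", "data": {
  "increments": "0,0,-10,0,0.0;0,0,-18,0,0;-10,0,-18,0,0.024;-20,0,-18,0,0.024;-30,0,-18,0,0.024;-36,0,-18,0,0.024;-36,0,-18,0,0.024;-36,0,-18,0,0.024"
}}

```text
time_s: 5.0
tcp_pos: [0.3688, 0.2719, 0.2519]
tool_rot: [-180.0, -0.1, 14.0]
wrist_force: [-0.2, 0.1, -0.0]
width: 0.0241
grasp_force: 0.0
```

```bash
python3 - <<'E'
from h import *
tub()
a=manip.camera("side")[130:245,225:340,::-1]; b=manip.camera("top")[170:285,250:365,::-1]
cv2.imwrite("pics/c2.png",np.hstack([cv2.resize(i,(400,400),interpolation=cv2.INTER_CUBIC) for i in(a,b)]))
# predicted points
for nm,p in dict(pivot=[-.097,0,.096],edge=[-.082,0,.133],seat=[-.095,0,.127],tip24=[-.131,0,.146]).items():
    s=proj("side",T(POSE,p));t=proj("top",T(POSE,p)); k=400/115
    print(nm,(s-[225,130])*k,(t-[250,170])*k+[400,0])
E
```

```text
tub tcp -0.19412612413087002 0.0014386235861571506 0.25191596695348273 [-0.1626  0.0792 -0.0315]
pivot [116.7909 221.9616] [585.8096 263.3477]
edge [131.1257 176.924 ] [580.0838 240.964 ]
seat [114.6902 187.5649] [584.363  258.9274]
tip24 [ 62.4611 177.2491] [595.4227 307.4053]
```

View pics/c2.png

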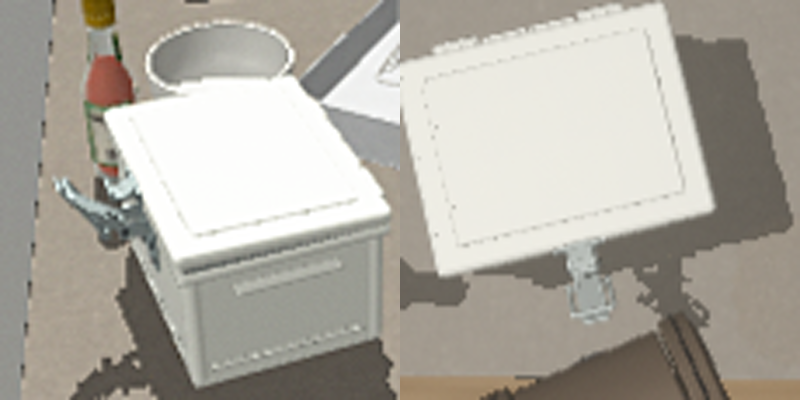

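The lid is shut. The lever tip is at crop (58,182) in the side half and (592,320) in the top half, with the loop lying on the lever.

```bash
python3 - <<'E'
from h import *
k=400/115
S=lambda x,y:(225+x/k,130+y/k); U=lambda x,y:(250+(x-400)/k,170+y/k)
def tf(X):
    c,s=np.cos(POSE[2]),np.sin(POSE[2]); e=X[:2]-POSE[:2]; return np.array([c*e[0]+s*e[1],-s*e[0]+c*e[1],X[2]])
print("tip",tf(tri(S(58,182),U(592,320))))
print("lid corners L,R top",tf(onz("top",U(442,275),.131)),tf(onz("top",U(714,210),.131)))
print("side lid corners",tf(onz("side",S(105,110),.131)),tf(onz("side",S(182,268),.126)))
print("wide part",[tf(onz("top",U(x,y),.14)) for x,y in((569,315),(614,303))])
for lv in(2.2,2.4):
  a=lv+.14; d=np.array([-np.sin(a),0,-np.cos(a)]); P=np.array([-.097,0,.096])
  print("lev",lv,"tip",P+.061*d,"px",(proj("side",T(POSE,P+.061*d))-[225,130])*k,(proj("top",T(POSE,P+.061*d))-[250,170])*k+[400,0])
E
```

```text
tip [-0.137   0.0043  0.1401]
lid corners L,R top [-0.0825  0.1023  0.131 ] [-0.0827 -0.0997  0.131 ]
side lid corners [-0.0774  0.1007  0.131 ] [-0.0753 -0.1077  0.126 ]
wide part [array([-0.1317,  0.0196,  0.14  ]), array([-0.131 , -0.0135,  0.14  ])]
lev 2.2 tip [-0.1408  0.      0.1384] px [ 50.3482 188.9259] [598.7245 321.0814]
lev 2.4 tip [-0.1315  0.      0.1463] px [ 61.6813 177.0792] [595.5867 308.125 ]
```

The loop bar's wide part measures 33 mm, as expected, and the lever is at about 2.3. I'll straddle the lever with a 26 mm opening and push the loop legs inward.

```bash
sed -i 's/POSE=\[.5575,.3175/POSE=[.5569,.3199/' h.py
```

Emit:
{"op": "run_rows", "data": {
  "increments": "0,-0.4,10,0,0.026;0,-0.4,20,0,0.026;0,-0.4,20.4,0,0.026;3,-0.4,20.4,0,0.026;6,-0.4,20.4,0,0.026;8,-0.4,20.4,0,0.026;10,-0.4,20.4,0,0.026;11.6,-0.4,20.4,0,0.026;13.2,-0.4,20.4,0,0.026;13.2,-0.4,20.4,0,0.026"
}}

```text
time_s: 6.1
tcp_pos: [0.4332, 0.2898, 0.1497]
tool_rot: [-180.0, -0.0, 14.0]
wrist_force: [-1.5, -0.7, -0.4]
width: 0.0258
grasp_force: 0.0
```

```bash
python3 - <<'E'
from h import *
tub()
a=manip.camera("side")[130:245,225:340,::-1]; b=manip.camera("top")[170:285,250:365,::-1]
cv2.imwrite("pics/c3.png",np.hstack([cv2.resize(i,(400,400),interpolation=cv2.INTER_CUBIC) for i in(a,b)]))
E
```

```text
tub tcp -0.12730813545057704 0.000762989754009822 0.14970431052871097 [-1.5015 -0.7215 -0.4351]
```

View pics/c3.png

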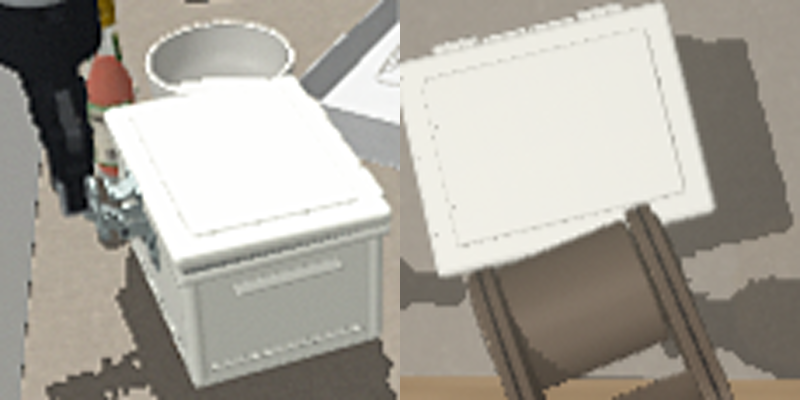

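The fingers straddle the lever (fingertip at crop (75,210)), and the loop seems to be standing up near (97,185). I'll keep pushing inward.

Emit:
{"op": "run_rows", "data": {
  "increments": "1.2,0,0,0,0.026;2.4,0,0,0,0.026;3.6,0,0,0,0.026;3.6,0,0,0,0.026"
}}

```text
time_s: 6.6
tcp_pos: [0.4506, 0.2942, 0.1496]
tool_rot: [-180.0, -0.0, 14.0]
wrist_force: [0.2, 0.1, 0.0]
width: 0.0262
grasp_force: 0.0
```

```bash
python3 -c "
from h import *
tub()"
```

```text
tub tcp -0.10936163097963149 0.0007465294298554664 0.14956427602893904 [0.2068 0.0651 0.0301]
```

Emit:
{"op": "run_rows", "data": {
  "increments": "0,0,0,0,0.026;-6,0,0,0,0.026;-14,0,0,0,0.026;-16,0,-10,0,0.026;-16,0,-20,0,0;-16,0,-20,0,0"
}}

```text
time_s: 7.2
tcp_pos: [0.3747, 0.2761, 0.2571]
tool_rot: [-179.9, -0.8, 14.0]
wrist_force: [0.8, 0.6, 1.4]
width: 0.0004
grasp_force: 0.0
```

```bash
python3 - <<'E'
from h import *
tub()
a=manip.camera("side")[130:245,225:340,::-1]; b=manip.camera("top")[170:285,250:365,::-1]
cv2.imwrite("pics/c4.png",np.hstack([cv2.resize(i,(400,400),interpolation=cv2.INTER_CUBIC) for i in(a,b)]))
E
```

```text
tub tcp -0.1874139324236076 0.001594494017781306 0.25709294722619075 [0.7767 0.6042 1.4041]
```

View pics/c4.png

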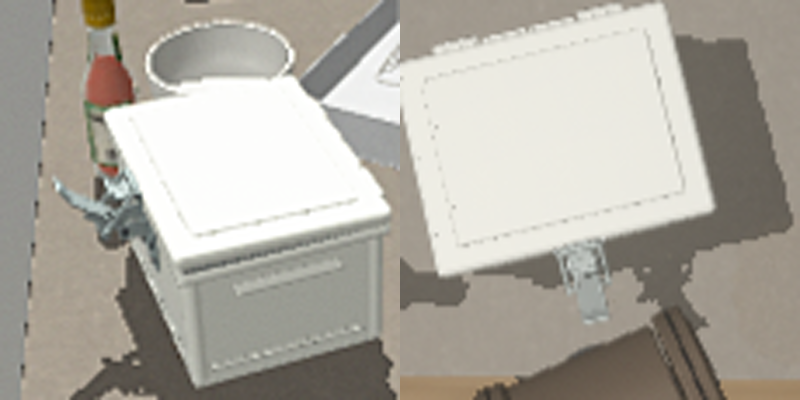

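In the top half the loop now lies in over the keeper (y 240–290), with the lever tip still at (595,320). I'll turn the open gripper 90°, so the back of the inner finger presses the lever while the body stays clear of the lid.

```bash
python3 -c "
from h import *
print(manip.observe()['joint_pos']); tub(); go(T(POSE,[-.188,0.001,.2]))"
```

```text
[ 23.848  -11.2007 119.4877   0.0001  71.4527  99.8606]
tub tcp -0.18957619959168315 0.0010656377720350274 0.2513680375672893 [ 0.2052 -0.5902  0.0817]
d [0.0013 0.0001 0.0514] turn -0.012697790326791747
```

Emit:
{"op": "run_rows", "data": {
  "increments": "0,0,0,-22.5,0.085;0,0,0,-22.5,0.085;0,0,0,-22.5,0.085;0,0,0,-22.5,0.085;0,0,0,-22.5,0.085;0,0,0,-22.5,0.085;0,0,0,-22.5,0.085;0,0,0,-22.5,0.085;0,0,0,-22.5,0.085;0,0,0,-22.5,0.085;0,0,0,-22.5,0.085;0,0,0,-22.5,0.085"
}}

```text
time_s: 8.5
tcp_pos: [0.3713, 0.2743, 0.2472]
tool_rot: [-179.8, 0.0, 104.0]
wrist_force: [0.1, -0.5, -0.0]
width: 0.0851
grasp_force: 0.0
```

```bash
python3 -c "
from h import *
tub(); go(T(POSE,[-.188,0.001,.158]),104); go(T(POSE,[-.188,0.001,.11]),104);"
```

```text
tub tcp -0.19114463303911716 0.0006393257379226913 0.24722681459696744 [ 0.0531 -0.5196 -0.0023]
d [0.0004 0.0035 0.0892] turn -0.043322027669873364
d [0.0005 0.0037 0.1372] turn -0.043322027669873364
```

Emit:
{"op": "run_rows", "data": {
  "increments": "0,0.6,9,0,0.085;0,0.6,17,0,0.085;0,0.6,18,0,0.085;0,0.6,20,0,0.085;0,0.6,22,0,0.085;0,0.6,24,0,0.085;0,0.6,26,0,0.085;0,0.6,27.4,0,0.085;0,0.6,27.4,0,0.085"
}}

```text
time_s: 9.4
tcp_pos: [0.357, 0.2706, 0.1037]
tool_rot: [-177.0, 0.2, 104.0]
wrist_force: [-33.4, -6.7, -0.8]
width: 0.085
grasp_force: 22.4
```

```bash
python3 - <<'E'
from h import *
tub()
a=manip.camera("side")[130:245,225:340,::-1]; b=manip.camera("top")[170:285,250:365,::-1]
cv2.imwrite("pics/c5.png",np.hstack([cv2.resize(i,(400,400),interpolation=cv2.INTER_CUBIC) for i in(a,b)]))
E
```

```text
tub tcp -0.20593214188618156 0.0005496722690690042 0.10366653831112467 [-33.4324  -6.7155  -0.7865]
```

View pics/c5.png

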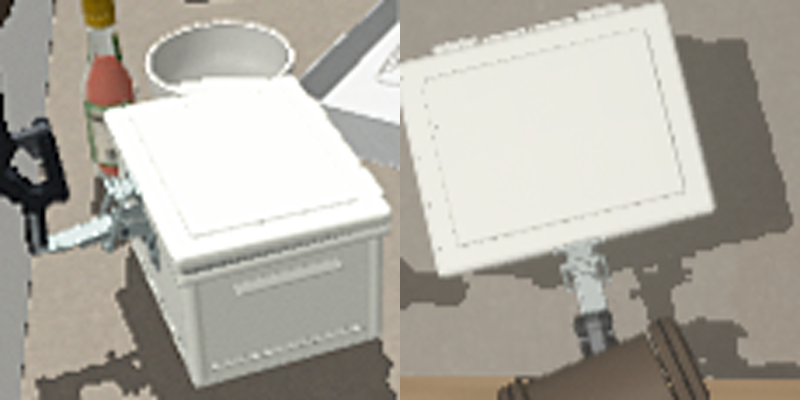

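The finger slipped past the lever tip. The lever is now near horizontal (tip at side crop (52,243)) and pushing on the finger's back. I'll back off, turn back, and press with closed fingers instead.

Emit:
{"op": "run_rows", "data": {
  "increments": "0,-2.4,0,0,0.085;0,-5,0,0,0.085;0,-5.6,0,0,0.085;0,-5.6,-10,0,0.085;0,-5.6,-20,0,0.0;0,0,-24,0,0;0,0,-24,22.5,0;0,0,-24,22.5,0;0,0,-24,22.5,0;0,0,-24,22.5,0;0,0,-24,22.5,0;0,0,-24,22.5,0;0,0,-24,22.5,0;0,0,-24,22.5,0;0,0,-24,22.5,0;0,0,-24,22.5,0;0,0,-24,22.5,0;0,0,-24,22.5,0"
}}

```text
time_s: 11.3
tcp_pos: [0.3765, 0.2758, 0.2346]
tool_rot: [-180.0, -0.3, 13.9]
wrist_force: [-0.7, -0.8, -0.5]
width: 0.0002
grasp_force: 0.0
```

```bash
python3 - <<'E'
from h import *
tub();go(T(POSE,[-.138,0.001,.15]))
a=manip.camera("side")[130:245,225:340,::-1]; b=manip.camera("top")[170:285,250:365,::-1]
cv2.imwrite("pics/c6.png",np.hstack([cv2.resize(i,(400,400),interpolation=cv2.INTER_CUBIC) for i in(a,b)]))
E
```

```text
tub tcp -0.18568044941469353 0.000845056775895893 0.23455887570929654 [-0.7032 -0.7983 -0.4886]
d [ 0.0473 -0.0001  0.0848] turn -0.05484373062323478
```

View pics/c6.png

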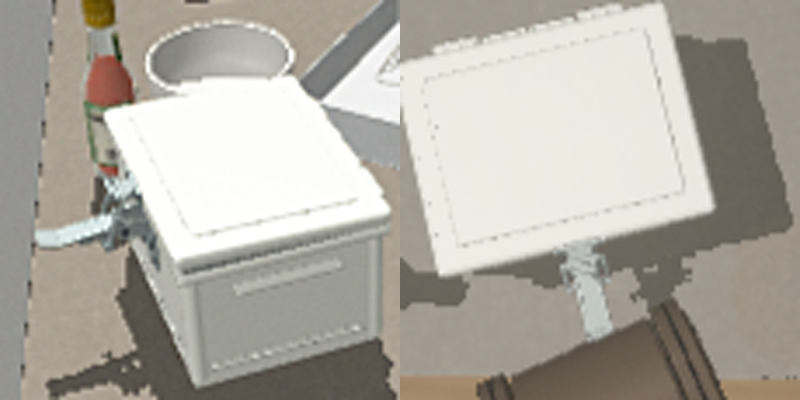

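The lever is free and near horizontal, with the loop still over the hook. Pressing down with closed fingers.

Emit:
{"op": "run_rows", "data": {
  "increments": "9.5,0,6,0,0;9.5,0,15,0,0;9.5,0,18,0,0;9.5,0,20,0,0;9.5,0,21.6,0,0;9.5,0,23,0,0;9.5,0,24.4,0,0;9.5,0,25.6,0,0;9.5,0,26.8,0,0;9.5,0,28,0,0;9.5,0,28,0,0"
}}

```text
time_s: 12.5
tcp_pos: [0.42, 0.2865, 0.0909]
tool_rot: [180.0, 0.2, 14.0]
wrist_force: [0.1, -0.7, -0.1]
width: 0.0
grasp_force: 0.0
```

```bash
python3 - <<'E'
from h import *
tub();go(T(POSE,[-.12,0.001,.093]))
E
```

```text
tub tcp -0.14093300043481916 0.0006886408786887371 0.09093554181510416 [ 0.1366 -0.6678 -0.1333]
d [ 0.0209 -0.0003 -0.0021] turn -0.02834279933986572
```

```bash
python3 - <<'E'
from h import *
a=manip.camera("side")[160:225,225:290,::-1]; b=manip.camera("top")[215:280,275:340,::-1]
cv2.imwrite("pics/c7.png",np.hstack([cv2.resize(i,(400,400),interpolation=cv2.INTER_CUBIC) for i in(a,b)]))
E
```

```text
(no output)
```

View pics/c7.png

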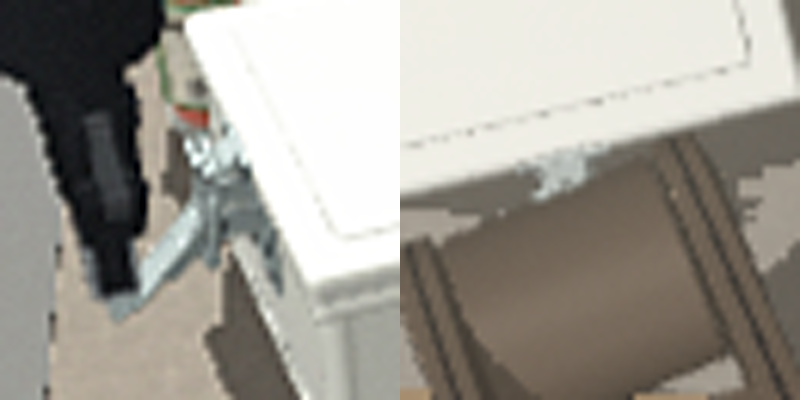

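The lever is pushed down about 45° (side crop (120,310)→(205,215)), and the bright loop/hook pieces are near (200–240,150). I'll compare them with the projected keeper.

```bash
python3 - <<'E'
from h import *
k=400/65
f=lambda p:((proj("side",T(POSE,p))-[225,160])*k,(proj("top",T(POSE,p))-[275,215])*k+[400,0])
for nm,p in dict(pivot=[-.097,0,.096],tip07=[-.142,0,.055],seat=[-.095,0,.127],lip=[-.103,0,.132],hookR=[-.103,-.009,.130],hookL=[-.103,.009,.130],barR_in=[-.095,-.017,.128],barL_in=[-.095,.017,.128],barR_out=[-.107,-.017,.128],barL_out=[-.107,.017,.128],edge=[-.082,0,.133]).items(): print(nm,*f(p))
a=manip.camera("side")[160:225,225:290].astype(int); 
for v in range(15,48,1): print(v,' '.join('%3d'%x for x in a[v,20:46].sum(1)//3))
E
```

```text
pivot [205.1986 204.8217] [569.1632 190.3829]
tip07 [113.0725 305.7499] [594.9382 296.0511]
seat [201.4624 144.0215] [566.4537 182.5978]
lip [181.0971 138.4916] [570.6648 201.2864]
hookR [186.8507 154.2166] [592.2331 196.2911]
hookL [176.5711 130.8299] [549.2819 206.6375]
barR_in [211.2491 164.3515] [606.8281 172.7696]
barL_in [191.3866 120.3419] [525.915  192.2324]
barR_out [182.4673 171.014 ] [613.5892 201.4647]
barL_out [163.2847 126.6746] [532.5584 220.9985]
edge [230.4851 125.2318] [558.862  150.8181]
15  25  12 108 168 175 176 121 126 172 186 166 135 107 139 188 246 254 255 254 254 254 254 251 250 253 254
16  28  13  76 161 173 167 153 133 152 162 162 152 141 151 173 210 252 255 254 254 254 254 255 246 252 254
17  23  13  67 164 173 166 168 183 132  86  92 108 104 101 180 183 244 254 255 254 254 254 254 250 249 253
18  21  16  27 159 174 171 169 184 161 121 110 108  94  72 181 178 219 253 255 254 254 254 254 255 246 252
19  20  15   8 159 174 171 170 181 159 139 119 110 105  89 190 189 205 244 254 255 254 254 254 254 250 249
20  22  13  69 165 173 170 169 158 140 152 137 120 11
[... 2242 characters left out ...]
05 112 138 121 116 172  95 177 202 189 194 155  81 107 147
42  14  65 130 201 212 209 217 205 146  93 106 138 155 139 108 106 167  99 101 200 195 188 170 135 126 130
43  14  47 132 207 211 212 220 155  95  98 140 169 175 153 118 144 157  98  68 174 205 195 174 133 118 131
44  20  42 111 203 212 217 155  99  97 130 165 172 169 172 157 177 108  77  76 105 217 193 189 132  89 121
45  19  17  85 201 218 189 127 121 134 167 171 167 169 169 173 181 109  79  84  75 175 171 187 150  96 104
46  27  25  94 208 209 141 138 169 178 178 170 166 168 170 172 179 107  80  84  77 115 196 190 195 152 109
47  86  97 123 210 154 139 167 170 169 170 168 166 164 168 170 175 107  79  85  80  95 177 176 185 174 120
```

Careful with the scale: shifts go in units of 5 mm and turns go in units of 4 degrees. That gives: -0.15 m is -30, -0.14 m is -28.

Emit:
{"op": "run_rows", "data": {
  "increments": "-2,0,-4,0,0;-6,0,-12,0,0;-10,0,-20,0,0;-10,0,-28,0,0;-10,0,-30,0,0;-10,0,-30,0,0"
}}

```text
time_s: 13.25
tcp_pos: [0.3736, 0.2753, 0.2448]
tool_rot: [-179.9, -0.3, 14.0]
wrist_force: [-0.5, 0.1, -0.3]
width: -0.0001
grasp_force: 0.0
```

```bash
python3 - <<'E'
from h import *
tub()
for n,(x0,y0,x1,y1) in dict(side=(225,165,272,215),top=(285,225,325,275)).items():
    im=manip.camera(n); cv2.imwrite(f"pics/now_{n}.png",im[:,:,::-1])
    a=im[y0:y1,x0:x1].astype(int); m=((a[...,2]-a[...,0])>4)&(a.sum(2)>240)
    print(n)
    for r,row in zip(range(y0,y1),m): print(r,''.join('#' if q else '.' for q in row))
E
```

```text
tub tcp -0.1886666435481576 0.0010818801869889663 0.2448263784241092 [-0.4666  0.0782 -0.3174]
side
165 ...............................................
166 ...............................................
167 ...............................................
168 ...............................................
169 ...............................................
170 ...............................................
171 ...............................................
172 ...............................................
173 ...............................................
174 ...............................................
175 ...............................................
176 ...............................................
177 ...............................................
178 ...............................................
179 ...............................................
180 ....................................##.........
181 ......................
[... 3295 characters left out ...]
.........................
260 ........................................
261 ........................................
262 ........................................
263 ........................................
264 ........................................
265 ........................................
266 ........................................
267 ........................................
268 ........................................
269 ........................................
270 ........................................
271 ........................................
272 ........................................
273 ........................................
274 ........................................
```

```bash
python3 - <<'E'
from h import *
k=10
a=manip.camera("side")[168:218,238:278,::-1]; b=manip.camera("top")[225:275,283:323,::-1]
cv2.imwrite("pics/c8.png",np.hstack([cv2.resize(i,(400,500),interpolation=cv2.INTER_CUBIC) for i in(a,b)]))
f=lambda p:((proj("side",T(POSE,p))-[238,168])*k,(proj("top",T(POSE,p))-[283,225])*k+[400,0])
for nm,p in dict(pivot=[-.097,0,.096],seat=[-.095,0,.127],hookR=[-.103,-.009,.130],hookL=[-.103,.009,.130],barR_in=[-.095,-.017,.128],barL_in=[-.095,.017,.128],barR_out=[-.107,-.017,.128],barL_out=[-.107,.017,.128],edgeR=[-.082,-.017,.133],edgeL=[-.082,.017,.133]).items(): print(nm,*f(p))
E
```

```text
pivot [203.4478 252.8352] [594.8901 209.3722]
seat [197.3763 154.0349] [590.4873 196.7215]
hookR [173.6323 170.6019] [632.3788 218.9731]
hookL [156.928  132.5987] [562.583 235.786]
barR_in [213.2797 187.0712] [656.0956 180.7505]
barL_in [181.0033 115.5555] [524.6119 212.3776]
barR_out [166.5094 197.8978] [667.0824 227.3801]
barL_out [135.3377 125.8462] [535.4074 259.1225]
edgeR [261.5105 159.3375] [644.0238 129.2725]
edgeL [228.0067  88.5959] [512.1849 160.9084]
```

View pics/c8.png

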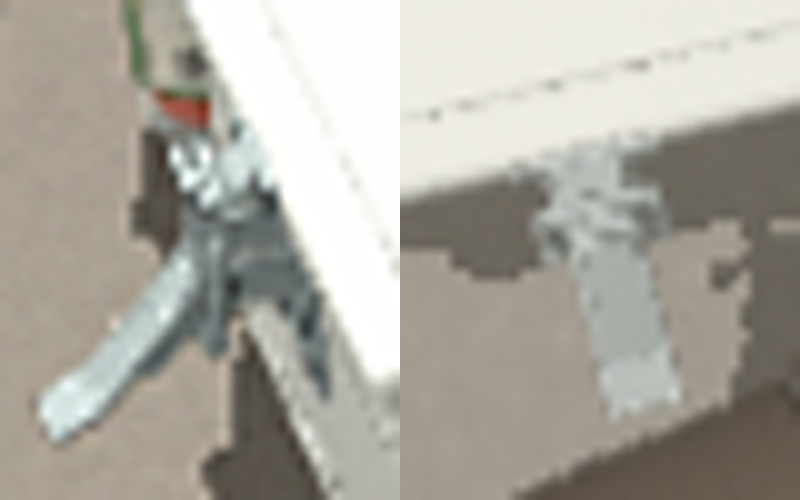

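In the top half a 130 px wide (34 mm) bar runs from (535,215) to (665,195). That matches the "in the hook" prediction (525,212)–(656,181) and not the outside one, which would be 45 px lower. So the loop is hooked, and I'll push the lever home.

Emit:
{"op": "run_rows", "data": {
  "increments": "8,0,10,0,0;9.6,0,20,0,0;9.6,0,29.6,0,0;9.6,0,30.2,0,0;10.6,0,30.2,0,0;11.6,0,30.2,0,0;12.6,0,30.2,0,0;12.6,0,30.2,0,0"
}}

```text
time_s: 14.25
tcp_pos: [0.4359, 0.2909, 0.0939]
tool_rot: [-180.0, -0.3, 14.0]
wrist_force: [0.5, -1.0, 0.8]
width: -0.0004
grasp_force: 0.0
```

```bash
python3 -c "
from h import *
tub()"
```

```text
tub tcp -0.12445690364367178 0.0011011888423546543 0.09389214077699787 [ 0.4729 -1.0428  0.7617]
```

Emit:
{"op": "run_rows", "data": {
  "increments": "0.6,0,0,0,0;1.2,0,0,0,0;1.2,0,0,0,0"
}}

```text
time_s: 14.55
tcp_pos: [0.4405, 0.2918, 0.0921]
tool_rot: [-180.0, -0.1, 14.0]
wrist_force: [-0.9, 0.1, -0.1]
width: 0.0001
grasp_force: 0.0
```

```bash
python3 -c "
from h import *
tub()"
```

```text
tub tcp -0.11978502111518621 0.0008562222612259855 0.09211355265499456 [-0.9301  0.1348 -0.1108]
```

Emit:
{"op": "run_rows", "data": {
  "increments": "0.4,0,0,0,0;0.8,0,0,0,0;0.8,0,0,0,0"
}}

```text
time_s: 14.85
tcp_pos: [0.4438, 0.2925, 0.0914]
tool_rot: [-180.0, -0.0, 14.0]
wrist_force: [-0.2, 0.5, -1.1]
width: -0.0001
grasp_force: 0.0
```

```bash
python3 -c "
from h import *
tub()"
```

```text
tub tcp -0.11636896814735342 0.0007786112576585215 0.09144115878653089 [-0.2248  0.486  -1.0748]
```

Emit:
{"op": "run_rows", "data": {
  "increments": "0.4,0,0,0,0;0.6,0,0,0,0;0.6,0,0,0,0"
}}

```text
time_s: 15.15
tcp_pos: [0.4446, 0.2927, 0.0911]
tool_rot: [180.0, 0.3, 14.0]
wrist_force: [-6.1, -2.1, 5.1]
width: 0.0001
grasp_force: 1.2
```

```bash
python3 -c "
from h import *
tub()"
```

```text
tub tcp -0.11552009638767902 0.0008148608043830816 0.0910992244883487 [-6.0783 -2.064   5.0902]
```

Emit:
{"op": "run_rows", "data": {
  "increments": "-4,0,0,0,0;-10,0,-6,0,0;-14,0,-20,0,0;-14,0,-30,0,0;-14,0,-30,0,0;-14,0,-30,0,0"
}}

```text
time_s: 15.75
tcp_pos: [0.3804, 0.2773, 0.2465]
tool_rot: [-179.9, -0.6, 14.0]
wrist_force: [0.1, -0.9, -0.4]
width: 0.0001
grasp_force: 0.0
```

```bash
python3 - <<'E'
from h import *
tub()
im=manip.camera("side"); a=im[176:222,238:275].astype(int); m=((a[...,2]-a[...,0])>4)&(a.sum(2)>240)
for r,row in zip(range(176,222),m): print(r,''.join('#' if q else '.' for q in row))
for lv in (0,.1,.2,.4,.7):
  d=np.array([-np.sin(lv+.14),0,-np.cos(lv+.14)]); print(lv,proj("side",T(POSE,np.array([-.097,0,.096])+.061*d)),proj("top",T(POSE,np.array([-.097,0,.096])+.061*d)))
g=cv2.cvtColor(manip.camera("top"),cv2.COLOR_RGB2GRAY)
print("top cols 292-316"); 
for v in range(236,268): print(v,' '.join('%3d'%x for x in g[v,292:317]))
E
```

```text
tub tcp -0.18152661597505035 0.0013702058158058389 0.2465134389357394 [ 0.0827 -0.8643 -0.4076]
176 .....................................
177 .....................................
178 .....................................
179 .......................#.............
180 .......................##............
181 ........................#............
182 ...................#...###...........
183 .................#.##.####...........
184 .................##########..........
185 ..................#########..........
186 ..................#######.#..........
187 ...................#####...#.........
188 ...................#####.............
189 ....................###..###.........
190 ....................########.........
191 ...................#########.........
192 .....................###...##........
193 ..................######...##........
194 ...................###########.......
195 ...................###.########......
196 ...................
[... 3931 characters left out ...]
 156 156 156 154 154 155 155 155 156 154 155 154 154 155 155 154 155 126 126
262 157 157 157 157 154 154 155 155 156 155 154 156 155 154 153 154 154 155 155 156 156 127 103  89  89
263 159 159 159 157 156 153 154 155 156 156 155 156 155 155 154 153 154 156 155 128 104  90  82  83  85
264 157 158 158 157 156 154 156 157 157 157 156 155 156 156 155 154 125 126 106  90  82  82  86  86  87
265 157 156 157 157 156 155 155 156 156 157 157 155 155 156 127 105  90  90  83  84  85  87  89  88  89
266 156 156 157 155 155 154 156 157 156 157 156 126 113 104  91  82  83  84  86  85  87  88  89  89  90
267 155 154 156 155 156 155 158 158 127 125 103  88  84  82  83  85  87  86  87  87  89  90  90  90  91
```

```bash
python3 - <<'E'
from h import *
im=manip.camera("side"); cv2.imwrite("pics/late_side.png",im[:,:,::-1])
def sm(f): 
    i=cv2.imread(f)[:, :400]; return cv2.resize(i,(115,115),interpolation=cv2.INTER_AREA)
n=im[130:245,225:340,::-1]; mid=cv2.imread("pics/now_side.png")[130:245,225:340]
P={'c2':sm("pics/c2.png"),'c4':sm("pics/c4.png"),'c6':sm("pics/c6.png"),'mid':mid,'late':n}
G={k:cv2.GaussianBlur(cv2.cvtColor(v,cv2.COLOR_BGR2GRAY),(0,0),.5).astype(np.float32) for k,v in P.items()}
# front right lid corner, back edge (hinge) and bottom of tub, shift vs c2
for nm,(x0,y0,x1,y1) in dict(frontcorner=(46,66,72,86),leftcorner=(26,24,44,46),frontedge=(38,40,56,80),tubbase=(50,95,110,114),hinge=(95,40,114,70)).items():
    for k in('c4','c6','mid','late'):
        s,r=cv2.phaseCorrelate(G['c2'][y0:y1,x0:x1].copy(),G[k][y0:y1,x0:x1].copy()); print(nm,k,np.round(s,2),round(r,2))
print("pred shift frontcorner for 4mm",proj("side",T(POSE,[-.082,-.104,.129]))-proj("side",T(POSE,[-.082,-.104,.133])))
E
```

```text
frontcorner c4 [0.53 0.02] 1.0
frontcorner c6 [0.43 0.03] 1.02
frontcorner mid [0.4  0.17] 0.85
frontcorner late [0.41 0.06] 0.86
leftcorner c4 [0.01 0.01] 0.99
leftcorner c6 [-0.04 -0.03] 0.98
leftcorner mid [-0.1   0.13] 0.99
leftcorner late [-0.09  0.1 ] 0.97
frontedge c4 [0.08 0.03] 0.97
frontedge c6 [0.06 0.1 ] 0.97
frontedge mid [0.05 0.72] 0.89
frontedge late [-0.25  0.67] 0.9
tubbase c4 [-0.03 -0.04] 0.99
tubbase c6 [-0.04  0.02] 1.0
tubbase mid [-0.13 -0.16] 0.96
tubbase late [-0.18 -0.17] 0.98
hinge c4 [-0.01  0.01] 1.0
hinge c6 [-0.04  0.05] 1.0
hinge mid [0.02 0.06] 1.0
hinge late [0.02 0.06] 1.0
pred shift frontcorner for 4mm [0.1511 1.3285]
```

```bash
python3 - <<'E'
from h import *
def sm(f): return cv2.resize(cv2.imread(f)[:, :400],(115,115),interpolation=cv2.INTER_AREA)
P={k:sm(f"pics/{k}.png") for k in('c2','c4','c6')}; P['mid']=cv2.imread("pics/now_side.png")[130:245,225:340]; P['late']=cv2.imread("pics/late_side.png")[130:245,225:340]
g={k:cv2.cvtColor(v,cv2.COLOR_BGR2GRAY) for k,v in P.items()}
for x in(54,60,75): 
    for k in g: print(x,k,g[k][62:86,x])
E
```

```text
54 c2 [254 254 252 247 249 252 254 254 254 255 255 237 183 157 141 110 125 179
 170 151 160 174 175 176]
54 c4 [254 254 252 247 249 252 254 254 254 255 255 238 183 157 141 113 122 178
 169 150 159 174 174 176]
54 c6 [255 254 251 247 250 252 254 254 254 255 255 239 185 159 147 123 125 179
 171 153 160 176 177 177]
54 mid [254 255 255 254 247 235 244 255 254 254 255 255 244 183 155 145 145 175
 169 150 157 174 175 178]
54 late [254 255 255 254 248 246 243 255 254 254 255 255 243 183 159 146 146 178
 169 148 160 175 177 177]
60 c2 [253 254 255 251 224 224 251 255 255 252 223 177 152 128 104 152 181 161
 144 154 154 154 154 153]
60 c4 [253 254 255 251 223 223 251 255 255 252 222 177 154 129 104 152 181 160
 145 153 153 152 153 153]
60 c6 [254 254 255 251 225 226 251 255 255 252 224 177 154 131  94 136 181 163
 146 154 156 156 155 156]
60 mid [254 254 254 255 255 227 244 255 254 255 255 222 174 153 143 162 183 159
 143 155 154 154 154 154]
60 late [254 254 254 255 255 226 243 255 254 255 255 220 175 150 144 162 184 159
 145 155 153 154 153 153]
75 c2 [249 222 245 255 255 255 249 203 167 147 125 130 181 163 143 151 151 154
 178 180 168 142 151 155]
75 c4 [249 221 244 255 254 255 249 203 166 146 125 130 180 163 144 152 149 153
 177 181 168 143 153 154]
75 c6 [250 224 245 255 255 255 249 204 168 149 127 133 182 166 146 154 151 155
 178 181 168 143 154 154]
75 mid [255 247 230 255 255 255 255 244 186 153 144 158 183 161 142 156 149 151
 181 180 170 138 153 153]
75 late [255 246 230 255 255 255 255 244 184 156 145 160 183 163 142 155 149 151
 179 180 170 139 152 155]
```

The lid's front edge moved down about 1.1 px and the dark gap closed, so the loop is hooked and the lid is pulled tight. I'll press the lever once more, firmly, and check whether its tip moves.

Emit:
{"op": "run_rows", "data": {
  "increments": "4,0,10,0,0;8,0,20,0,0;9,0,30,0,0;9.6,0,31.4,0,0;11,0,31.4,0,0;12,0,31.4,0,0;12.8,0,31.4,0,0;13.4,0,31.4,0,0;13.8,0,31.4,0,0;13.8,0,31.4,0,0"
}}

```text
time_s: 16.9
tcp_pos: [0.4412, 0.292, 0.0841]
tool_rot: [179.9, 0.7, 14.0]
wrist_force: [-12.0, -2.9, 2.8]
width: 0.0001
grasp_force: 0.0
```

```bash
python3 -c "
from h import *
tub()"
```

```text
tub tcp -0.1190578506652176 0.000902437463882879 0.08407632767130616 [-12.0428  -2.8906   2.8161]
```

Emit:
{"op": "run_rows", "data": {
  "increments": "-4,0,0,0,0;-10,0,-6,0,0;-14,0,-20,0,0;-14,0,-30,0,0;-14,0,-30,0,0;-14,0,-30,0,0"
}}

```text
time_s: 17.5
tcp_pos: [0.3799, 0.2774, 0.2415]
tool_rot: [-179.9, -0.8, 14.0]
wrist_force: [0.2, 0.7, 0.2]
width: 0.0
grasp_force: 0.0
```

```bash
python3 - <<'E'
from h import *
tub()
im=manip.camera("side"); a=im[190:218,250:270].astype(int); b=cv2.imread("pics/late_side.png")[190:218,250:270,::-1].astype(int)
for q,w in zip(a,b): print(''.join('#' if p[2]-p[0]>4 and p.sum()>240 else '.' for p in q),''.join('#' if p[2]-p[0]>4 and p.sum()>240 else '.' for p in w))
print(abs(a-b).mean())
E
```

```text
tub tcp -0.1820049868532326 0.0015263962485113913 0.2414696610666505 [0.222  0.731  0.1856]
........########.... .......#########....
........########.... ........#########...
........####...##... ........####...##...
......######...##... ......######...##...
.......###########.. .......###########..
.......###########.. .......##.########..
.......###.########. .......###.########.
.......###.###..###. .......###.###...###
.......######....### .......###.##....###
.......######....### .......######....###
.......#######...#.# .......#######...#.#
.......#######.....# .......####.##.....#
.......#.##..#....## .......####..#....##
.......####........# .......####........#
.......####........# .......####........#
.......###.......... .......####.........
.......##........... .......##...........
.......##........... .......##...........
......###........... ......###...........
......###........... ......###...........
.....###............ .....###............
.....###............ .....###............
.....###............ .....###............
.....##............. ......#.............
......#............. ......#.............
.................... ....................
.................... ....................
.................... ....................
1.3589285714285715
```

A 12 N press against a hard stop didn't move the lever, so it's home with its flared end visible. The arm is clear, so I'm handing in.

```bash
python3 -c "
from rig import manip
print(manip.sign_off())"
```

```text
the job is handed in; nothing more can be done
None
```

I handed the job in at 17.5 s of the 64 s: the lid is shut and pulled tight, the loop is over the hook, the lever is pressed flat, and I saw no contact with the bottles, bowl or peeler; the hand-in returned no verdict, so this rests on my own camera and force checks.

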